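# Lay the colour bar out beside the grey bar on the copy board

## Task

Take the black-and-white colour bar with the red end out of the grey rack, where it stands on its long edge, put it down on the green mat lying flat with its white patched face up, and let go of it there. Then take it again across its width and lay it flat inside the empty white outline on the black copy board, patches up and red end pointing the same way as the red end of the bar already lying there, letting go only once it rests on the board. Leave the blue bar, the bar already laid and everything else where they are.

Things in the scene. Friction and masses are not known exactly. Their poses are not given: they have to be found in the camera images.
- bar: colour bar to be laid, 150 x 30 x 12 mm, 140 g: black, one face white (3 mm thick) with five coloured patches, an 18 mm red block across one end. Starts on its long edge in either rack slot. Origin: middle of that edge. x: along it to the red end; y: out of the white patched face (horizontal at the start, must end up); z: across the 30 mm width, up at the start
- bar_mid (a point): centre of the colour bar, 15 mm along the bar's z from its origin; axes as the bar
- bar_red (a point): centre of the outer end of the bar's red block, 75 mm along x from bar_mid
- rack: fixed grey rack, base 110 (x) x 112 (y) x 10 mm, origin centre of underside. Two slots along x at y = -30 and +30 mm, floor 10 mm above the table, between lugs 16 mm long, 6 thick, tops 24 mm above the table, at x = -45 and +45 mm on both sides of the bar, 1 mm clearance. A bar's top edge is 40 mm above the table, its middle 70 mm are free for fingers
- mat: flat green mat, 200 (x) x 170 (y) x 3 mm, fixed to the table; origin centre of its underside
- board: black copy board, 200 (x) x 160 (y) x 10 mm, fixed; origin centre of its underside. Two white outlines, each 166 x 46 mm inside with its long side along x, centred at y = -38 mm (empty) and y = +38 mm (grey bar lies there). A red tick beside each outline marks the +x end, where the red ends belong
- place (a point): centre of the empty outline, on the board's top face (10 mm above the table); axes as the board: x along the outline towards the red tick, z up
- laid: the grey-scale bar already lying face up in the other outline: 150 x 30 x 12 mm, white top with five grey patches, red end block at its +x end; origin centre of its underside, z up. Not to be moved
- spare: plain blue bar, 150 x 30 x 12 mm, standing on its long edge in the rack's other slot; origin middle of its lower edge, x along it, z up. Not to be moved
- loupe: black loupe, 48 mm across, 48 mm high, origin centre of underside; not to be moved
- lens: black camera lens standing upright, 68 mm across, 100 mm high, origin centre of underside; not to be moved
- slidebox: white box of mounted slides, 70 (x) x 90 (y) x 55 mm, origin centre of underside; not to be moved

How it is judged:
On the way, in this order (a step that is already met when the one before it is completed fails the run):
1. the bar lies flat on the green mat, white patched face up, let go by the robot (angle between bar's own y axis and vertical below 0.12 rad and contact force between the fingers and bar below 0.05 N and linear speed of bar below 0.02 m/s and angular speed of bar below 0.2 rad/s and x of bar_mid in the frame of mat between -0.1 and 0.1 m and y of bar_mid in the frame of mat between -0.085 and 0.085 m and height (world z) of bar_mid below 0.014 m), for 0.15 s.
2. taken again, the bar rests flat on the copy board in the empty outline, patches up, red end the right way, while the fingers still hold it (angle between bar's own y axis and vertical below 0.12 rad and contact force between the fingers and bar above 0.5 N and contact force between bar and board above 0.2 N and x of bar_mid in the frame of place between -0.009 and 0.009 m and y of bar_mid in the frame of place between -0.009 and 0.009 m and angle between the x axis of bar and the x axis of place, either way round below 0.12 rad and x of bar_red in the frame of place above 0.05 m), for 0.06 s.
At the end, for the whole second after the job is handed in: The colour bar lies released and at rest on the copy board, white patched face up (within 0.12 rad), its centre within 9 mm of the empty outline's centre along and across, parallel to the outline within 0.12 rad, with its red end at the outline's red-tick end like the bar already there (angle between bar's own y axis and vertical below 0.12 rad and contact force between the fingers and bar below 0.05 N and linear speed of bar below 0.02 m/s and angular speed of bar below 0.2 rad/s and x of bar_mid in the frame of place between -0.009 and 0.009 m and y of bar_mid in the frame of place between -0.009 and 0.009 m and angle between the x axis of bar and the x axis of place, either way round below 0.12 rad and x of bar_red in the frame of place above 0.05 m and z of bar_mid in the frame of place between 0.004 and 0.0085 m); the robot touches nothing.
It fails at once if the bar already laid on the board is moved by more than 8 mm (distance of laid from where it was at the start of the episode above 0.008 m).
It fails at once if the blue bar in the rack is moved by more than 12 mm (distance of spare from where it was at the start of the episode above 0.012 m).
It fails at once if another thing on the bench is moved by more than 20 mm (distance of any of loupe, lens, slidebox from where it was at the start of the episode above 0.02 m).
It also fails if it takes over 58 s, if anything falls off the work surface, if the arm or the gripper's body presses on something with over 40 N, if the wrist force passes 120 N, or if a joint passes its speed limit or range.

## Robot

A 6-joint arm with a two-finger parallel gripper is mounted at the origin on the work surface. World frame = base frame: x ahead of the robot, y to its left, z up, the work surface at z = 0. Lengths are in m, angles in rad, forces in N, time in s.
With the tool pointing down it reaches from about 0.3 to 0.825 m from the base axis. Payload 5.4 kg.
Tool frame: the origin (TCP) lies where the fingers leave the gripper's body, on its centre line; the fingertips stand 88 mm ahead of it and the grasp point (between the pads) lies 69 mm ahead of it (env.tips_ahead is the distance from the TCP to the fingertips, in m); z points along the fingers, y is the line along which they close (so a half turn about z gives the same grasp; the last joint's range is limited). The gripper opens to 92 mm and grips with 3 to 60 N. Pads are 20 mm wide; open, the fingers measure 128 mm over their backs; the gripper's body (75 mm by 189 mm) begins 69 mm behind the grasp point.
Start: joints at [-1.556, 0.158, 1.597, -0, 1.386, -0.21], TCP at [0.128, -0.561, 0.303] pointing down, gripper open.
Joint ranges: [-2.91, 2.91], [-0.94, 2.29], [0.18, 2.7], [-1.29, 4.43], [0.17, 2.64], [-3, 3]. Speed limits (rad/s): [2.57, 2.57, 3.14, 3.14, 3.14, 3.14].

## Interface

Orientations are given as a unit quaternion [w, x, y, z].
In Python, from workcell import env, capture gives the robot as it stands.
- The arm moves only by the tool servo_tool, never from a script. Its argument "increments" is a list of rows, each a list of 5 numbers: the opening, from 0 (shut) to 1 (fully open), then the shift along the tool's x, y, z in cm, then the turn about the tool's z in degrees. A call has 1 to 12 rows; each row is the pose to reach, as a shift and turn from the pose commanded when the call began, along the tool's axes at that moment; what a row does not reach only later rows make up. A row lasts 1/8 s, in which the tool goes at most 62.5 mm and 10.7 degrees, less where a joint would pass 70% of its speed; a pose out of reach is approached as far as the arm can. A call with a gripper value outside its range is refused whole. The fingers move at their own pace and stop on an object; the grip force is fixed at half the most. Time passes only in rows, so rows that repeat a pose let the fingers close. It gives the time, the measured TCP pose, the force, the opening and the grip force at its end, in the units of the state.
- env.state(): the state, without advancing time (a new reading comes with each control period).
- capture(name): name is "scene" or "top" or "wrist"; returns a dict with "frame" (420x560x3 uint8, red, green, blue), "fov_y" (degrees; the focal length in pixels is half the picture's height over the tangent of half this angle, whatever the lens; pixels are square), "cx", "cy" (the principal point, pixels), "dist_coeffs" ([k1, k2, p1, p2, k3] as OpenCV has them; the pictures are not rectified), "rvec" (rotation vector, rad) and "tvec" (3), from world to camera coordinates, as OpenCV has them. Camera axes: x right, y down, z forward; pixel columns grow to the right and rows downward; lengths in m; the calibration is good to about 2 mm. A picture is of the moment at which its call begins. There is no depth.
- env.close_job(): hands the job in; it is judged then, once.
The state is a dict: "time": time; "qpos": joint angles; "qd": joint speeds; "effort": joint torques, N m; "tcp_pos": TCP position; "tool_rot": TCP orientation; "ft_force": force on the tool from outside, world axes, zero at the start; "torque": the same for the moment, N m; "opening": finger opening in m; "grip_force": force on a finger pad.
Only numpy, scipy, OpenCV 4.12 (cv2) and the standard library are available. Lean on these libraries where they do the work, as an engineer would, in place of code of your own. Each camera call takes 0.05 s, during which the arm holds its last target. There are 200 camera calls.

## Working session

There is one attempt and no reset: what is moved stays moved. The work goes in short steps, Python scripts to look and compute and a tool call to move; the robot and the scene stay as the last step left them, time stands still between calls to the robot, and variables do not carry over. Pictures are saved under pics/ and viewed, at most 10 in all, crops included, and the job is handed in when it is done.

Besides the shell and the picture viewer there is one more tool, called by a JSON object that holds its "method" and its "body", one argument or row to a line. servo_tool: Moves the arm, as the interface text tells. Its arguments: {"type":"object","properties":{"increments":{"type":"array"}},"required":["increments"]}

```bash
mkdir -p pics; ls
cat > h.py <<'E'
import numpy as np, cv2
from workcell import env, capture
def K(c):
    f=c["frame"].shape[0]/2/np.tan(np.radians(c["fov_y"])/2)
    return np.array([[f,0,c["cx"]],[0,f,c["cy"]],[0,0,1.]])
def rays(c,uv):
    d=cv2.undistortPoints(np.float64(uv).reshape(-1,1,2),K(c),np.float64(c["dist_coeffs"])).reshape(-1,2)
    R=cv2.Rodrigues(np.float64(c["rvec"]))[0]; t=np.float64(c["tvec"]).reshape(3)
    return -R.T@t, np.c_[d,np.ones(len(d))]@R
def onplane(c,uv,z):
    o,d=rays(c,uv); return o+d*((z-o[2])/d[:,2])[:,None]
def proj(c,p):
    return cv2.projectPoints(np.float64(p).reshape(-1,3),np.float64(c["rvec"]),np.float64(c["tvec"]),K(c),np.float64(c["dist_coeffs"]))[0].reshape(-1,2)
def save(c,n): cv2.imwrite("pics/"+n,c["frame"][...,::-1])
E
python3 - <<'E'
from h import *
import pickle
for n in("scene","top"):
    c=capture(n); save(c,n+"1.png"); pickle.dump(c,open(n+"1.pkl","wb"))
    print(n,rays(c,[[280,210]]))
print(env.state(),env.tips_ahead)
E
```

```text
pics
scene (array([1.17989543, 0.25810902, 0.75333046]), array([[-0.61279493, -0.27408887, -0.74129694]]))
top (array([ 0.46188785, -0.00418597,  1.0138408 ]), array([[ 0.14020164, -0.0160765 , -0.99000251]]))
{'time': 0.1, 'qpos': array([-1.55610232e+00,  1.58985635e-01,  1.59810127e+00, -2.37983457e-05,
        1.38623263e+00, -2.10073006e-01]), 'qd': array([-1.19107017e-03, -2.45728547e-03, -3.01169774e-03,  3.74829121e-05,
        1.03544307e-03, -4.83448144e-04]), 'effort': array([ 6.23392111e-05, -3.86500669e+01, -3.22961354e+01,  7.03570456e-02,
        3.39282362e-02, -4.39142593e-05]), 'tcp_pos': array([ 0.1281382 , -0.56010162,  0.30182001]), 'tool_rot': array([-8.60464842e-04,  9.93691001e-01,  1.12149227e-01,  7.25755794e-05]), 'ft_force': array([-0.3689262 ,  0.12797508, -0.57446703]), 'torque': array([0.00160473, 0.01657491, 0.04766962]), 'grip_force': 0.0, 'opening': 0.0917076436437997} 0.0881
```

View pics/scene1.png

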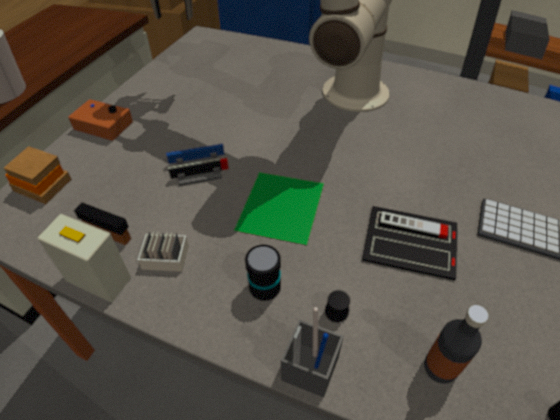

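View pics/top1.png

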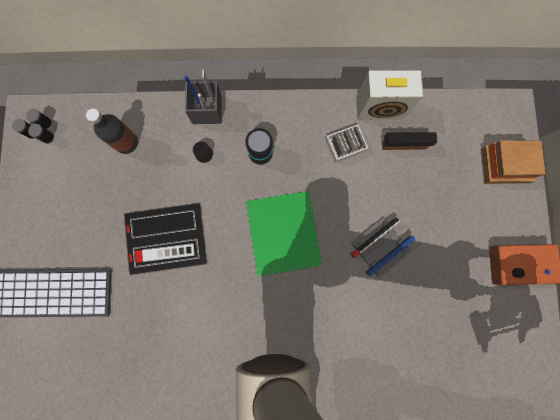

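The top view shows the rack at about (382,245), with a red end at about (357,253). The mat is centred at (284,233) and the board at (165,239), with its red ticks on the left and its empty outline at the upper row (164,224). The scene view shows the bar in front with its red end at (223,165). I'll zoom in and measure.

Run:
```python
from h import *
import pickle
T=pickle.load(open("top1.pkl","rb"));S=pickle.load(open("scene1.pkl","rb"))
a=cv2.resize(T["frame"][205:285,340:425],None,fx=6,fy=6,interpolation=cv2.INTER_CUBIC)[:,:,::-1]
b=cv2.resize(S["frame"][135:190,155:240],None,fx=6,fy=6,interpolation=cv2.INTER_CUBIC)[:,:,::-1]
b=cv2.copyMakeBorder(b[:240],0,0,0,0,cv2.BORDER_CONSTANT)
cv2.imwrite("pics/z1.png",cv2.resize(np.vstack([a[:480]]),None,fx=1,fy=1)); 
cv2.imwrite("pics/z2.png",cv2.resize(S["frame"][135:190,155:240],None,fx=7,fy=7,interpolation=cv2.INTER_CUBIC)[:,:,::-1])
hsv=cv2.cvtColor(T["frame"],cv2.COLOR_RGB2HSV)
def blobs(m,mina,z,name):
    n,l,s,ce=cv2.connectedComponentsWithStats(m.astype(np.uint8))
    for i in range(1,n):
        if s[i,4]>=mina:
            pts=np.argwhere(l==i)[:,::-1].astype(np.float32)
            w=onplane(T,pts,z)[:,:2].astype(np.float32)
            r=cv2.minAreaRect(w); print(name,s[i],ce[i].round(1),np.round(r[0],4),np.round(r[1],4),round(r[2],1))
            print("   box",np.round(cv2.boxPoints(r),3).tolist())
H,Sa,V=hsv[...,0],hsv[...,1],hsv[...,2]
blobs((H>45)&(H<75)&(Sa>150),500,.003,"mat")
sub=np.zeros(H.shape,bool);sub[190:290,100:230]=1
blobs((V<60)&sub,500,.010,"board")
blobs(((H<8)|(H>172))&(Sa>120)&sub,4,.010,"red")
sub[:]=0;sub[205:285,340:425]=1
blobs(((H<8)|(H>172))&(Sa>120)&sub,4,.04,"barred")
blobs((H>100)&(H<130)&(Sa>130)&sub,50,.04,"blue")
```

```text
mat [ 247  192   74   83 4616] [283.  232.7] [ 0.5459 -0.0279] [0.1963 0.1657] 8.6
   box [[0.43700000643730164, 0.039000000804662704], [0.460999995470047, -0.12399999797344208], [0.6549999713897705, -0.0949999988079071], [0.6309999823570251, 0.0689999982714653]]
board [ 125  204   82   70 1846] [167.2 238.1] [0.5348 0.2806] [0.1589 0.1996] 7.3
   box [[0.4429999887943268, 0.3700000047683716], [0.4690000116825104, 0.1720000058412552], [0.6259999871253967, 0.19200000166893005], [0.6010000109672546, 0.38999998569488525]]
board [132 212  62  24 976] [162.5 223.7] [0.5727 0.2874] [0.0419 0.1593] 7.4
   box [[0.5419999957084656, 0.36399999260902405], [0.5619999766349792, 0.20600000023841858], [0.6039999723434448, 0.210999995470047], [0.5830000042915344, 0.36899998784065247]]
red [126 225   4   9  28] [127.7 228.8] [0.5598 0.379 ] [0.0211 0.0079] 2.2
   box [[0.5490000247955322, 0.382999986410141], [0.5490000247955322, 0.375], [0.5709999799728394, 0.375], [0.5699999928474426, 0.382999986410141]]
red [135 249   8  14  92] [138.4 255.8] [0.4896 0.3483] [0.0341 0.0175] 7.6
   box [[0.47200000
[... 227 characters left out ...]
0078] 2.1
   box [[0.4740000069141388, 0.3720000088214874], [0.4740000069141388, 0.36399999260902405], [0.4950000047683716, 0.36500000953674316], [0.4950000047683716, 0.37299999594688416]]
barred [351 249   9   8  45] [355.3 252.9] [ 0.488  -0.2081] [0.0141 0.02  ] 42.9
   box [[0.47600001096725464, -0.20600000023841858], [0.49000000953674316, -0.2199999988079071], [0.5, -0.210999995470047], [0.4860000014305115, -0.19599999487400055]]
blue [368 236  47  39 246] [391.5 254.8] [ 0.4807 -0.2995] [0.0119 0.1478] 36.7
   box [[0.4320000112056732, -0.24400000274181366], [0.5199999809265137, -0.3619999885559082], [0.5299999713897705, -0.35499998927116394], [0.4410000145435333, -0.2370000034570694]]
```

View pics/z1.png

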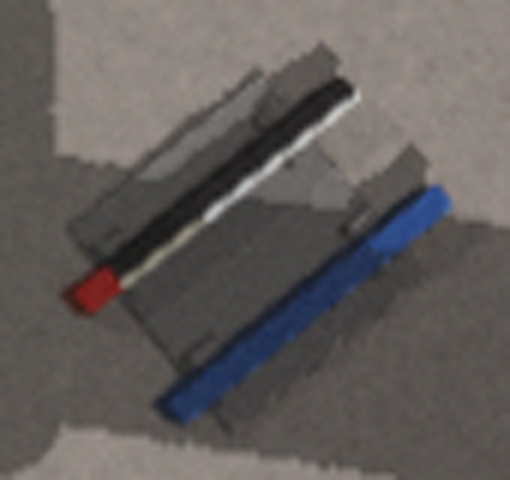

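View pics/z2.png

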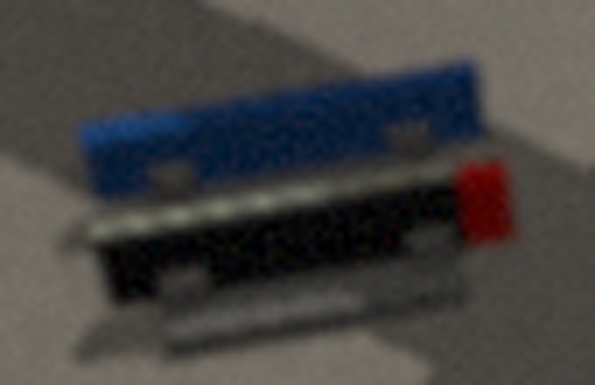

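The bar's white face points at the blue bar, and its red end points toward (-0.6,+0.8). Its centre is about (0.529,-0.264). The blue bar measured 148 x 12 mm at z=0.04 and the red end agrees within 3 mm, so I trust this. The tool can't tilt, so I'll stand the bar on the mat and tip it over with a finger pushed against the white face.

{"method": "servo_tool", "body": {
  "increments": [
    [0.45,3.8,-1.7,0,-9.5],
    [0.45,7.6,-3.4,0,-19],
    [0.45,11.4,-5,0,-28.5],
    [0.45,15.2,-6.7,0,-38],
    [0.45,19,-8.4,0,-47.5],
    [0.45,22.9,-10,0,-57],
    [0.45,26.7,-11.7,0,-66.5],
    [0.45,30.5,-13.4,0,-76],
    [0.45,34.3,-15.1,0,-85.5],
    [0.45,38.1,-16.8,0,-95],
    [0.45,41.9,-18.4,0,-104.5],
    [0.45,45.7,-20.1,0,-113.8]
  ]
}}

```text
time: 1.6
tcp_pos: [0.5297, -0.2617, 0.3022]
tool_rot: [-0.0, 0.446, 0.895, 0.0]
ft_force: [-0.1, 0.2, 0.4]
opening: 0.0412
grip_force: 0.0
```

{"method": "servo_tool", "body": {
  "increments": [
    [0.45,0,0,4,0],
    [0.45,0,0,8,0],
    [0.45,0,0,8,0]
  ]
}}

```text
time: 1.98
tcp_pos: [0.527, -0.2611, 0.2187]
tool_rot: [-0.004, 0.449, 0.894, 0.001]
ft_force: [-0.7, -0.2, 0.5]
opening: 0.0411
grip_force: 0.0
```

```bash
cat >> h.py <<'E'
def tool():
    s=env.state(); w,x,y,z=s["tool_rot"]
    psi=2*np.arctan2(y,x)
    X=np.array([np.cos(psi),np.sin(psi)]); Y=np.array([X[1],-X[0]])
    return s,s["tcp_pos"],X,Y,np.degrees(psi)
def go(p,ang):   # cm along tool x,y; deg about tool z
    s,t,X,Y,psi=tool(); d=(np.array(p)-t[:2])*100
    print("t",s["time"],"tcp",t.round(4),"psi",round(psi,1),"shift",(X@d).round(2),(Y@d).round(2),"turn",round((psi-ang+180)%360-180,1),"open",s["opening"],"grip",s["grip_force"])
E
python3 - <<'E'
from h import *
go([.5288,-.2636],126.7)
c=capture("wrist"); 
for p in([.5288,-.2636,.04],[.4807,-.2995,.04]): print(proj(c,p))
save(c,"w1.png")
E
```

```text
t 1.975 tcp [ 0.527  -0.2611  0.2187] psi 126.7 shift -0.31 -0.0 turn -0.0 open 0.0411125759487121 grip 0.0
[[284.2954704  213.07518101]]
[[215.4431424  213.13430508]]
```

View pics/w1.png

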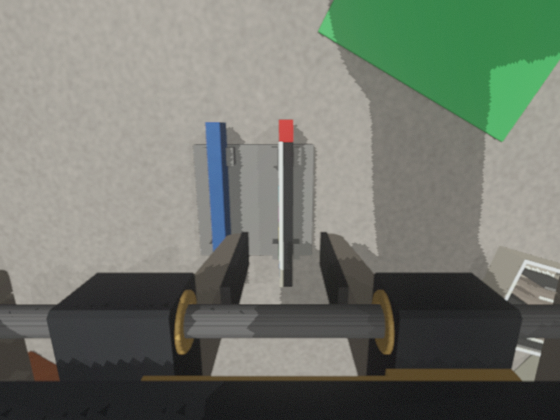

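The wrist view shows the bar upright from about (286,120), its red end, to (288,285). The fingers' midline is at about 284.5, so the bar is about 1.5 mm toward +y of the tool. I'll descend with that correction.

{"method": "servo_tool", "body": {
  "increments": [
    [0.45,0,0.15,3,0],
    [0.45,0,0.15,6,0],
    [0.45,0,0.15,9,0],
    [0.45,0,0.15,10.5,0],
    [0.45,0,0.15,11.5,0],
    [0.45,0,0.15,11.5,0],
    [0.45,0,0.15,11.5,0]
  ]
}}

```text
time: 2.9
tcp_pos: [0.5307, -0.2623, 0.109]
tool_rot: [0.001, 0.449, 0.894, -0.0]
ft_force: [1.3, -0.7, 0.4]
opening: 0.0413
grip_force: 0.0
```

{"method": "servo_tool", "body": {
  "increments": [
    [0.45,0,0,0.6,0],
    [0.45,0,0,0.6,0],
    [0.3,0,0,0.6,0],
    [0,0,0,0.6,0],
    [0,0,0,0.6,0],
    [0,0,0,0.6,0],
    [0,0,0,0.6,0]
  ]
}}

```text
time: 3.78
tcp_pos: [0.5301, -0.2619, 0.1018]
tool_rot: [0.0, 0.449, 0.894, -0.0]
ft_force: [-0.4, -0.6, 1.2]
opening: 0.0116
grip_force: 30.0
```

{"method": "servo_tool", "body": {
  "increments": [
    [0,0,0,-1,0],
    [0,0,0,-2,0],
    [0,0,0,-3.5,0],
    [0,0,0,-6,0],
    [0,0,0,-9,0],
    [0,0,0,-10,0],
    [0,0,0,-10,0]
  ]
}}

```text
time: 4.65
tcp_pos: [0.5303, -0.262, 0.2025]
tool_rot: [0.001, 0.449, 0.894, -0.0]
ft_force: [-0.1, 1.0, -1.1]
opening: 0.012
grip_force: 30.0
```

Run:
```python
from h import *
go([.530,-.028],98)
c=capture("wrist"); f=cv2.cvtColor(c["frame"],cv2.COLOR_RGB2HSV)
m=(((f[...,0]<8)|(f[...,0]>172))&(f[...,1]>120)&(f[...,2]>60)).astype(np.uint8)
n,l,s,ce=cv2.connectedComponentsWithStats(m)
for i in range(1,n):
    if s[i,4]>30: print(s[i],ce[i])
s,t,X,Y,p=tool()
# top edge of bar is z_tcp - (0.1018-0.040); red end
for e in(75,57): print(e,proj(c,[*(t[:2]+X*e/1000),t[2]-.0618]))
```

```text
t 4.65 tcp [ 0.5303 -0.262   0.2025] psi 126.7 shift 18.79 13.95 turn 28.7 open 0.011969942748917873 grip 29.999587833881378
[ 271  106   26   42 1035] [284.00676329 126.26666667]
75 [[283.64501788 111.85453892]]
57 [[283.66476976 152.54640795]]
```

{"method": "servo_tool", "body": {
  "increments": [
    [0,2.4,1.7,0,3.6],
    [0,4.7,3.5,0,7.2],
    [0,7,5.2,0,10.8],
    [0,9.4,7,0,14.4],
    [0,11.8,8.7,0,18],
    [0,14.1,10.5,0,21.6],
    [0,16.5,12.2,0,25.2],
    [0,18.8,14,0,28.7],
    [0,18.8,14,0,28.7],
    [0,18.8,14,3,28.7],
    [0,18.8,14,6,28.7],
    [0,18.8,14,8,28.7]
  ]
}}

```text
time: 6.2
tcp_pos: [0.5288, -0.0281, 0.1193]
tool_rot: [-0.001, 0.656, 0.755, -0.001]
ft_force: [0.7, -0.1, -2.0]
opening: 0.0118
grip_force: 30.0
```

{"method": "servo_tool", "body": {
  "increments": [
    [0,0,0,1,0],
    [0,0,0,1.8,0],
    [0,0,0,2.1,0],
    [0,0,0,2.3,0],
    [0,0,0,2.3,0],
    [0,0,0,2.3,0]
  ]
}}

```text
time: 6.95
tcp_pos: [0.5303, -0.0274, 0.0991]
tool_rot: [0.0, 0.656, 0.755, 0.0]
ft_force: [-0.1, -0.0, -1.7]
opening: 0.0117
grip_force: 30.0
```

{"method": "servo_tool", "body": {
  "increments": [
    [0,0,0,0.2,0],
    [0,0,0,0.4,0],
    [0,0,0,0.4,0],
    [0,0,0,0.4,0]
  ]
}}

```text
time: 7.45
tcp_pos: [0.5301, -0.0274, 0.0948]
tool_rot: [0.0, 0.656, 0.755, 0.0]
ft_force: [0.5, 0.3, -0.9]
opening: 0.0119
grip_force: 30.0
```

{"method": "servo_tool", "body": {
  "increments": [
    [0,0,0,0.05,0],
    [0,0,0,0.1,0],
    [0,0,0,0.1,0]
  ]
}}

```text
time: 7.82
tcp_pos: [0.5302, -0.0274, 0.0948]
tool_rot: [-0.0, 0.656, 0.755, -0.0]
ft_force: [-3.4, 1.3, 9.0]
opening: 0.0117
grip_force: 30.0
```

It's on the mat, with 9 N of contact. I'll release it and raise the tips to about z=22 mm.

{"method": "servo_tool", "body": {
  "increments": [
    [0.15,0,0,0,0],
    [0.3,0,0,0,0],
    [0.6,0,0,0,0],
    [0.9,0,0,0,0],
    [0.9,0,0,0,0],
    [0.9,0,0,-0.7,0],
    [0.9,0,0,-1.5,0],
    [0.9,0,0,-1.5,0]
  ]
}}

```text
time: 8.82
tcp_pos: [0.5308, -0.0276, 0.1099]
tool_rot: [0.001, 0.656, 0.755, 0.001]
ft_force: [1.2, -0.3, -0.0]
opening: 0.082
grip_force: 0.0
```

Run:
```python
from h import *
go([.530,-.028],98)
c=capture("wrist"); save(c,"w2.png")
```

```text
t 8.825 tcp [ 0.5308 -0.0276  0.1099] psi 98.0 shift -0.03 -0.09 turn -0.0 open 0.08195550081997671 grip 0.0
```

View pics/w2.png

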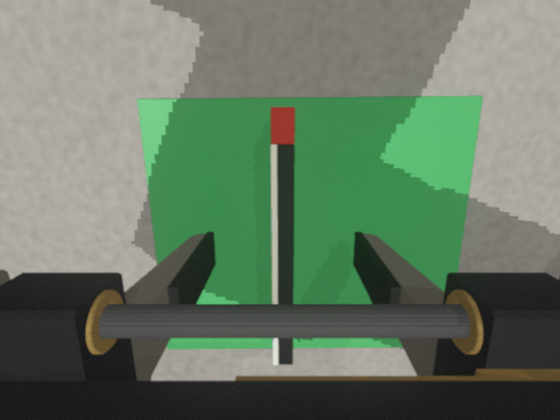

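The bar stands at columns 272–294 with its white face on the left, and the left finger is at column 214. I'll push it slowly to the right with the left finger.

{"method": "servo_tool", "body": {
  "increments": [
    [0.9,0,1.2,0,0],
    [0.9,0,2.4,0,0],
    [0.9,0,3.1,0,0],
    [0.9,0,3.4,0,0],
    [0.9,0,3.7,0,0],
    [0.9,0,4.0,0,0],
    [0.9,0,4.3,0,0],
    [0.9,0,4.6,0,0],
    [0.9,0,4.9,0,0],
    [0.9,0,5.1,0,0],
    [0.9,0,5.1,0,0]
  ]
}}

```text
time: 10.25
tcp_pos: [0.5807, -0.0203, 0.1087]
tool_rot: [0.0, 0.656, 0.755, 0.0]
ft_force: [-0.6, -0.0, -0.2]
opening: 0.0824
grip_force: 0.0
```

Run:
```python
from h import *
go([.530,-.028],98)
c=capture("wrist"); save(c,"w3.png")
```

```text
t 10.25 tcp [ 0.5807 -0.0203  0.1087] psi 98.0 shift -0.06 -5.13 turn -0.0 open 0.0824344471153642 grip 0.0
```

View pics/w3.png

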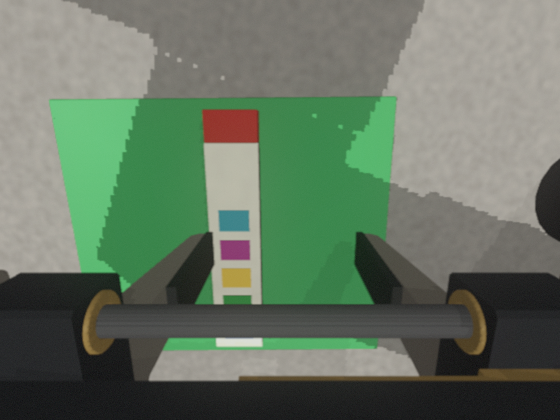

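The bar lies flat with its patches up. Its red block spans (203–259, 110–142) and the bar runs down to (240,346). Next I'll measure its pose at z=15 mm.

```bash
cat >> h.py <<'E'
def redpose(c,z):
    f=cv2.cvtColor(c["frame"],cv2.COLOR_RGB2HSV)
    m=(((f[...,0]<8)|(f[...,0]>172))&(f[...,1]>120)&(f[...,2]>60)).astype(np.uint8)
    n,l,s,ce=cv2.connectedComponentsWithStats(m); i=1+s[1:,4].argmax()
    w=onplane(c,np.argwhere(l==i)[:,::-1],z)[:,:2].astype(np.float32)
    r=cv2.minAreaRect(w); print("red",np.round(r[0],4),np.round(r[1],4),r[2]); return np.array(r[0])
E
python3 - <<'E'
from h import *
c=capture("wrist"); rc=redpose(c,.015)
g=cv2.cvtColor(c["frame"],cv2.COLOR_RGB2GRAY); h=cv2.cvtColor(c["frame"],cv2.COLOR_RGB2HSV)
L=[];R=[]
for v in range(150,205,3):
    u=np.flatnonzero((h[v,180:300,1]<70)&(h[v,180:300,2]>110))+180
    L.append((u.min(),v));R.append((u.max()+1,v))
A=onplane(c,L,.015)[:,:2];B=onplane(c,R,.015)[:,:2]
print("width",np.linalg.norm((A-B).mean(0)))
M=(A+B)/2; d=cv2.fitLine(M.astype(np.float32),cv2.DIST_HUBER,0,.01,.01).ravel()
ud=d[:2]*np.sign(d[1]); ang=np.degrees(np.arctan2(ud[1],ud[0])); print("ang",ang)
mid=rc-ud*.066; print("mid",mid)
go(mid,ang)
E
```

```text
red [0.5417 0.0445] [0.0294 0.0164] 7.972247123718262
width 0.03090288742240249
ang 98.009125
mid [ 0.55090366 -0.0208988 ]
t 10.35 tcp [ 0.5805 -0.0203  0.1086] psi 98.0 shift 0.35 -2.94 turn -0.0 open 0.0824144368843444 grip 0.0
```

{"method": "servo_tool", "body": {
  "increments": [
    [0.9,0.1,-1,0,0],
    [0.9,0.3,-2,0,0],
    [0.9,0.35,-2.95,0,0],
    [0.9,0.35,-2.95,0,0],
    [0.9,0.35,-2.95,0,0],
    [0.9,0.35,-2.95,0.7,0],
    [0.9,0.35,-2.95,1.4,0],
    [0.9,0.35,-2.95,1.4,0],
    [0.9,0.35,-2.95,1.4,0]
  ]
}}

```text
time: 11.48
tcp_pos: [0.5509, -0.021, 0.0946]
tool_rot: [-0.0, 0.656, 0.755, -0.0]
ft_force: [1.0, -0.1, -0.2]
opening: 0.0828
grip_force: 0.0
```

Tips are at 6.5 mm, so I'll close and lift.

{"method": "servo_tool", "body": {
  "increments": [
    [0.5,0,0,0.1,0],
    [0.3,0,0,0.1,0],
    [0,0,0,0.1,0],
    [0,0,0,0.1,0],
    [0,0,0,0.1,0],
    [0,0,0,0.1,0],
    [0,0,0,-1,0],
    [0,0,0,-3,0],
    [0,0,0,-6,0],
    [0,0,0,-8,0],
    [0,0,0,-8,0]
  ]
}}

```text
time: 12.85
tcp_pos: [0.552, -0.0212, 0.1769]
tool_rot: [0.002, 0.656, 0.755, 0.001]
ft_force: [-0.9, -0.2, -2.8]
opening: 0.0297
grip_force: 30.0
```

Run:
```python
from h import *
# empty outline: interior dark region edges from first top picture gave centre (.5727,.2874), ang 97.4
c=capture("wrist"); s,t,X,Y,p=tool(); r=redpose(c,t[2]-.0946+.001+.015)
print("red rel tcp along/across",X@(r-t[:2]),Y@(r-t[:2]))
go([.5727,.2874],97.4)
T=capture("top"); f=T["frame"]
g=cv2.cvtColor(f,cv2.COLOR_RGB2GRAY)[200:240,120:215]
n,l,st,ce=cv2.connectedComponentsWithStats((g>105).astype(np.uint8))
for i in range(1,n):
    if st[i,4]>60:
        pts=np.argwhere(l==i)[:,::-1]+[120,200]; w=onplane(T,pts,.01)[:,:2].astype(np.float32); print(st[i],cv2.minAreaRect(w))
```

```text
red [0.543  0.0439] [0.0293 0.0168] 7.941938877105713
red rel tcp along/across 0.06540723354048483 0.0009498906452139258
t 12.9 tcp [ 0.5511 -0.021   0.1753] psi 98.0 shift 30.24 6.42 turn 0.6 open 0.029363370541401066 grip 29.999998211860657
[   0    0   95   40 1144] ((0.5862894654273987, 0.2772355079650879), (0.10339382290840149, 0.24873650074005127), 0.4470304548740387)
```

{"method": "servo_tool", "body": {
  "increments": [
    [0,3,0.6,0,0],
    [0,6,1.3,0,0],
    [0,9,1.9,0,0],
    [0,12,2.6,0,0],
    [0,15,3.2,0,0],
    [0,18,3.8,0,0],
    [0,21,4.5,0,0.2],
    [0,24,5.1,0,0.4],
    [0,27,5.8,0,0.6],
    [0,30.1,6.4,0,0.6],
    [0,30.1,6.4,0,0.6],
    [0,30.1,6.4,0,0.6]
  ]
}}

```text
time: 14.45
tcp_pos: [0.5718, 0.2853, 0.1734]
tool_rot: [-0.0, 0.66, 0.751, -0.001]
ft_force: [0.7, -0.8, -1.1]
opening: 0.0294
grip_force: 30.0
```

Run:
```python
from h import *
import pickle
go([.5725,.2865],97.4)
c=capture("wrist"); save(c,"w4.png"); pickle.dump(c,open("w4.pkl","wb"))
s,t,X,Y,p=tool(); r=redpose(c,t[2]-.0946+.001+.015); print(X@(r-t[:2]),Y@(r-t[:2]))
```

```text
t 14.45 tcp [0.5718 0.2853 0.1734] psi 97.4 shift 0.11 0.08 turn -0.0 open 0.029433355692739777 grip 29.999956637620926
red [0.5629 0.3508] [0.0301 0.0171] 7.368979454040527
0.06638970122470154 -0.0006313642760175497
```

View pics/w4.png

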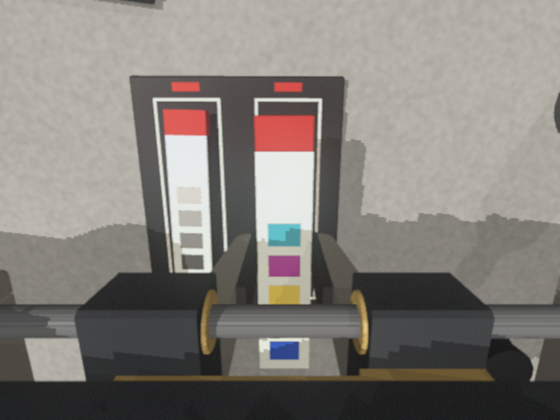

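The held bar lies along columns 256–314 over the empty outline. The outline's far end is at row 100, with corners at about (256,100) and (321,100). I'll compute the place centre from those.

Run:
```python
from h import *
import pickle
c=pickle.load(open("w4.pkl","rb")); g=cv2.cvtColor(c["frame"],cv2.COLOR_RGB2GRAY).astype(int)
print(g[107,250:262],g[107,314:326]); print(g[94:108,288])
s,t,X,Y,p=tool()
def peak(a,o): w=np.clip(a-80,0,None); return (w*np.arange(len(a))).sum()/w.sum()+o
l=peak(g[107,250:262],250); r=peak(g[107,314:326],314); v=peak(g[94:106,288],94)
P=onplane(c,[[l,107],[r,107],[288,v]],.010)[:,:2]
print(l,r,v,"width",np.linalg.norm(P[0]-P[1]))
m=(P[0]+P[1])/2; e=m+X*(X@(P[2]-m)); print("place guess",e-X*.084)
Q=onplane(c,[[133,77],[344,77]],.010)[:,:2]; q=Q.mean(0);print("board w",np.linalg.norm(Q[0]-Q[1]),"place from edge",q-X*.1+Y*.038, "edge ang",np.degrees(np.arctan2(*(Q[1]-Q[0])))) 
go(e-X*.084,97.4)
```

```text
[ 74  75  74  96 160 213 225 197 130  79  75  77] [ 71  70  70 109 179 218 226 193 118  69  69  71]
[ 74  74  73 113 183 226 225 179 103  73  71  74  72  74]
255.77079482439927 319.58436944937836 99.44262295081967 width 0.04807932440929954
place guess [0.57354153 0.28978105]
board w 0.15538377363048167 place from edge [0.57527304 0.28965555] edge ang 82.6302357214666
t 14.5 tcp [0.5721 0.2851 0.1737] psi 97.3 shift 0.45 0.21 turn -0.1 open 0.029728809916048572 grip 29.999974071979523
```

{"method": "servo_tool", "body": {
  "increments": [
    [0,0.3,0.15,0,0],
    [0,0.3,0.15,2,0],
    [0,0.3,0.15,4,0],
    [0,0.3,0.15,5.5,0],
    [0,0.3,0.15,6.5,0],
    [0,0.3,0.15,6.8,0],
    [0,0.3,0.15,6.8,0],
    [0,0.3,0.15,6.8,0]
  ]
}}

```text
time: 15.5
tcp_pos: [0.5741, 0.2893, 0.1075]
tool_rot: [0.0, 0.66, 0.751, 0.001]
ft_force: [-0.1, 0.1, -2.0]
opening: 0.03
grip_force: 30.0
```

{"method": "servo_tool", "body": {
  "increments": [
    [0,-0.1,-0.1,0.3,0],
    [0,-0.1,-0.1,0.5,0],
    [0,-0.1,-0.1,0.6,0],
    [0,-0.1,-0.1,0.65,0],
    [0,-0.1,-0.1,0.65,0],
    [0,-0.1,-0.1,0.65,0]
  ]
}}

```text
time: 16.25
tcp_pos: [0.5727, 0.2881, 0.1007]
tool_rot: [-0.0, 0.66, 0.751, -0.0]
ft_force: [-3.7, -1.8, 5.6]
opening: 0.0295
grip_force: 30.0
```

In contact. I'll hold for a moment and check the fit with the wrist camera before releasing.

{"method": "servo_tool", "body": {
  "increments": [
    [0,0,0,0.03,0],
    [0,0,0,0.03,0]
  ]
}}

```text
time: 16.5
tcp_pos: [0.5727, 0.2881, 0.1007]
tool_rot: [-0.0, 0.66, 0.751, -0.0]
ft_force: [-5.0, -0.8, 8.1]
opening: 0.0295
grip_force: 30.0
```

Run:
```python
from h import *
s,t,X,Y,p=tool(); print(t,p,s["ft_force"],s["grip_force"])
c=capture("wrist"); save(c,"w5.png"); r=redpose(c,.022); print("bar mid est",r-X*.066)
```

```text
[0.57268529 0.28807447 0.10070413] 97.38590950487 [-5.03469013 -0.76943226  8.07202691] 30.000026375055313
red [0.4923 0.3473] [0.0342 0.0178] 6.109502792358398
bar mid est [0.50077452 0.28187106]
```

View pics/w5.png

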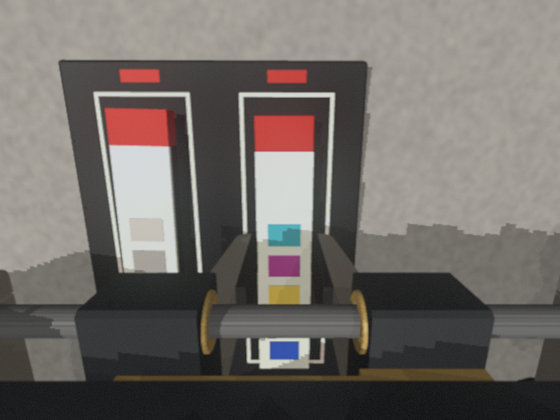

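The bar is inside the outline. Its red end is at row 116 against the outline's far line at row 95, and its near end is at row 368 against the near line at row 361. I'll get the centre offset by ray casting at the two heights.

Run:
```python
from h import *
c=capture("wrist"); s,t,X,Y,p=tool()
b=onplane(c,[[254.5,116],[314,116],[260,368],[309,368]],.022)[:,:2]
o=onplane(c,[[241,95.5],[332.5,95.5],[249,361],[324,361]],.010)[:,:2]
for q in(b,o):
    d=q-t[:2]; print((np.c_[d@X,d@Y]*1000).round(1).tolist(),"mid",((d@X).mean()*1000).round(1),((d@Y).mean()*1000).round(1))
```

```text
[[74.3, -14.8], [74.2, 14.8], [-75.3, -15.0], [-75.3, 15.2]] mid -0.5 0.0
[[84.9, -22.8], [84.9, 25.4], [-80.6, -23.2], [-80.6, 26.1]] mid 2.1 1.4
```

The offset is 2.6 mm along and 1.4 mm across, inside the 9 mm tolerance. Releasing.

{"method": "servo_tool", "body": {
  "increments": [
    [0.4,0,0,0,0],
    [0.5,0,0,0,0],
    [0.5,0,0,0,0],
    [0.5,0,0,0,0],
    [0.5,0,0,-1,0],
    [0.5,0,0,-3,0],
    [0.5,0,0,-7,0],
    [0.5,0,0,-12,0],
    [0.5,0,0,-15,0],
    [0.5,0,0,-15,0],
    [0.5,0,0,-15,0]
  ]
}}

```text
time: 17.98
tcp_pos: [0.5722, 0.2879, 0.2494]
tool_rot: [-0.0, 0.66, 0.751, -0.0]
ft_force: [0.2, -1.5, -0.6]
opening: 0.0461
grip_force: 0.0
```

Run:
```python
from h import *
s=env.state(); print(s["tcp_pos"],s["opening"],s["grip_force"])
c=capture("wrist"); save(c,"w6.png")
```

```text
[0.57221013 0.28793058 0.24939729] 0.0461459359885082 0.0
```

View pics/w6.png

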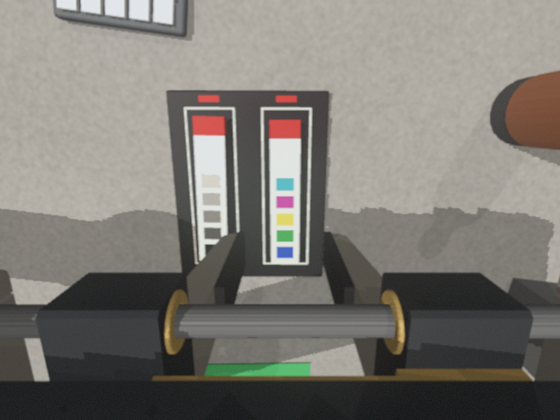

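The bar lies released inside the outline at columns 269–301 and rows 120–262, with its red end beside the tick at (286,99). Handing in.

```bash
python3 -c "
from workcell import env
print(env.close_job())"
```

```text
the job is handed in; nothing more can be done
None
```

The colour bar was laid flat on the green mat and released, then retaken and released inside the empty outline on the copy board, patches up and red end at the red tick, about 3 mm off centre by my last measurement; the job is handed in, but the hand-in gave no verdict.

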